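# Lay the carton down on the hob mat

### The arm

A 6-joint arm with a two-finger parallel gripper is mounted at the origin on a cart in front of the work surface, level with it; the furniture and walls round the work are solid. World frame = base frame: x ahead of the robot, y to its left, z up, the work surface at z = 0. Lengths are in m, angles in rad, forces in N, time in s.
With the tool pointing down it reaches from about 0.35 to 0.925 m from the base axis. Payload 6.4 kg.
Tool frame: the origin (TCP) lies on the centre line of the jaws, within the pads' length; the fingertips stand 25 mm ahead of it and the grasp point (between the pads) lies 6 mm ahead of it; z points along the fingers, y is the line along which they close (so a half turn about z gives the same grasp; the last joint's range is limited). The gripper opens to 85 mm and grips with 20 to 120 N. Pads are 22 mm wide; open, the fingers measure 114 mm over their backs; the gripper's body (76 mm by 85 mm) begins 54 mm behind the grasp point. The pads swing forward as they close: fully open they stand 13 mm farther back than shut.
Start: joints at [1.058, 0.245, 1.558, -0, 1.339, -0.174], TCP at [0.216, 0.613, 0.256] pointing down, gripper open.
Joint ranges: [-3.13, 3.13], [-1.02, 2.26], [0.13, 2.54], [-0.95, 4.09], [0.21, 2.88], [-2.74, 2.74]. Speed limits (rad/s): [2.57, 2.57, 3.14, 3.14, 3.14, 3.14].

### API

Orientations are given as a unit quaternion [w, x, y, z].
In Python, from station import env gives the robot as it stands.
- The arm moves only by the tool jog_arm, never from a script. Its argument "series" is a list that holds one entry, the list of rows, each a list of 7 numbers: the shift along the world's x, y, z in mm, then the turn, a rotation vector about the world's x, y, z in rad, then the opening in per cent of the stroke, from 0 (shut) to 100 (fully open). A call has 1 to 12 rows; each row shifts and turns the commanded pose from where the row before left it; what a row does not reach is not made up. A row lasts 1/10 s, in which the tool goes at most 50 mm and 8.59 degrees, less where a joint would pass 70% of its speed; a pose out of reach is approached as far as the arm can. A call is refused whole if a number of a shift passes 50 or a number of a turn 0.15, either way. A call with a gripper value outside its range is refused whole. The fingers move at their own pace and stop on an object; "newtons" is the grip in N (left out, the last holds). Time passes only in rows, so rows that do not move let the fingers close. It gives the time, the measured TCP pose, the force, the opening and the grip force at its end, in the units of the state.
- env.observe(): the state, without advancing time (a new reading comes with each control period).
- env.snapshot(name): name is "scene" or "top"; returns a dict with "color" (400x640x3 uint8, red, green, blue), "camera_matrix" (3x3 intrinsics, pixels), "k1" (the pictures are not rectified: a ray, as slopes to the right and down, at radius r is drawn at 1 + k1 r^2 times it, then the intrinsics apply), "T" (4x4, takes a point from camera to world coordinates). Camera axes: x right, y down, z forward; pixel columns grow to the right and rows downward; lengths in m; the calibration is good to about 2 mm. A picture is of the moment at which its call begins. There is no depth.
- env.job_done(): hands the job in; it is judged then, once.
The state is a dict: "clock": time; "joint_positions": joint angles; "qvel": joint speeds; "joint_efforts": joint torques, N m; "ee_pos": TCP position; "tcp_rot": TCP orientation; "wrist_force": force on the tool from outside, world axes, zero at the start; "ft_torque": the same for the moment, N m; "opening": opening from 0.0 (shut) to 1.0 (fully open); "grasp_force": force on a finger pad.
Only numpy, scipy, OpenCV 4.12 (cv2) and the standard library are available. Lean on these libraries where they do the work, as an engineer would, in place of code of your own. Each camera call takes 0.05 s, during which the arm holds its last target. There are 200 camera calls.

### The job

The carton standing at one end of the grey mat is to lie flat on that mat, but a flat tin stands where it would land. First push the flat tin off the mat with your fingertips, over any edge, so that it stands upright wholly clear of the mat with the carton still standing; then push the carton gently high up so that it topples along the mat onto one of its two broad sides and lies entirely on the mat. Do not grip, lift or carry anything, push gently, and leave everything else where it stands.

Things in the scene. Friction and masses are not known exactly. Their poses are not given: they have to be found in the camera images.
- mat: Fixed grey mat on the hob, 170 mm (its x) by 360 mm (its y, the long way), 4 mm thick, with a thin pale border line. Origin: centre of its underside, which lies on the hob; x points roughly away from the robot, z up. A range hood hangs 0.62 m above the hob, from 0.6 m ahead of the robot (x) onward: keep the wrist low there.
- carton: Drinks carton standing upright on the mat near one end of its long way (either end), near the middle of its width: 66 mm thick (its x), 96 mm wide (its y), 167 mm tall, cap to 182 mm (only looks). Origin: centre of its underside; z up to the cap. Broad sides face along the mat. 0.1 to 0.2 kg; pushed high it tips without sliding and falls beyond 22 degrees of lean.
- flat_tin: Flat round tin lying on its base on the mat near the other end: 86 mm across, 40 mm tall, 0.15 to 0.35 kg, loose, slides when pushed. Origin: centre of its underside; z up.
- carton_c0 (a point): corner of the carton: bottom end (z = 0 mm), x = -33 mm, y = -48 mm in the carton's frame
- carton_c1 (a point): corner of the carton: bottom end (z = 0 mm), x = -33 mm, y = +48 mm in the carton's frame
- carton_c2 (a point): corner of the carton: bottom end (z = 0 mm), x = +33 mm, y = -48 mm in the carton's frame
- carton_c3 (a point): corner of the carton: bottom end (z = 0 mm), x = +33 mm, y = +48 mm in the carton's frame
- carton_c4 (a point): corner of the carton: top end (z = 167 mm), x = -33 mm, y = -48 mm in the carton's frame
- carton_c5 (a point): corner of the carton: top end (z = 167 mm), x = -33 mm, y = +48 mm in the carton's frame
- carton_c6 (a point): corner of the carton: top end (z = 167 mm), x = +33 mm, y = -48 mm in the carton's frame
- carton_c7 (a point): corner of the carton: top end (z = 167 mm), x = +33 mm, y = +48 mm in the carton's frame
- timer: Bystander, loose: kitchen timer, round, 59 mm across, 52 tall, standing 6 cm beyond the mat's far long side about the middle of its length. Origin: centre of its underside.
- tall_tin: Bystander, loose: tall food tin, 75 mm across, 110 tall, on the left. Origin: centre of its underside.
- mug: Bystander, loose: white mug with handle, 90x127 mm, 99 tall, at the right front. Origin: centre of its underside.
- spice: Bystander, loose: small spice jar, 45 mm across, 106 tall, on the right. Origin: centre of its underside.
- onion: Bystander, loose: onion, 69 mm across, 74 tall, at the left front. Origin: centre of its underside.

How it is judged:
By the outcome, as a careful person would: the job done as asked, in the order asked, and still so for the second after the job is handed in, with the robot touching nothing.
It also fails if it takes over 54 s, if anything falls off the work surface, if the arm or the gripper's body presses on something with over 40 N, if the wrist force passes 120 N, or if a joint passes its speed limit or range.

## Working session

There is one attempt and no reset: what is moved stays moved. The work goes in short steps, Python scripts to look and compute and a tool call to move; the robot and the scene stay as the last step left them, time stands still between calls to the robot, and variables do not carry over. Pictures are saved under pics/ and viewed, at most 10 in all, crops included, and the job is handed in when it is done.

Besides the shell and the picture viewer there is one more tool, called after "Emit:" by a JSON object that holds its "op" and its "data", one argument or row to a line. jog_arm: Moves the arm, as the interface text tells. Its arguments: {"type":"object","properties":{"series":{"type":"array","items":{"type":"array","items":{"type":"array","items":{"type":"number"}}}},"newtons":{"type":"number"}},"required":["series"]}

```bash
mkdir -p pics
cat > h.py <<'E'
import numpy as np, cv2
from station import env
def shot(n,f=None):
    s=env.snapshot(n)
    if f: cv2.imwrite('pics/'+f,s['color'][:,:,::-1])
    return s
def pt(s,u,v,z):
    K=np.array(s['camera_matrix']);T=np.array(s['T'])
    d=np.array([(u-K[0,2])/K[0,0],(v-K[1,2])/K[1,1]]);x=d.copy()
    for _ in range(20): x=d/(1+s['k1']*(x@x))
    r=T[:3,:3]@np.array([x[0],x[1],1]);c=T[:3,3]
    return (c+r*(z-c[2])/r[2])[:2]
E
python3 - <<'E'
from h import *
for n in('scene','top'):
    s=shot(n,n+'1.png');print(np.round(s['T'],3).tolist())
print(env.observe())
E
```

```text
[[-0.761, -0.439, 0.477, -0.397], [-0.649, 0.507, -0.568, 1.03], [0.008, -0.742, -0.671, 1.405], [0.0, 0.0, 0.0, 1.0]]
[[-0.02, -0.98, 0.198, 0.268], [-1.0, 0.021, 0.004, -0.034], [-0.008, -0.198, -0.98, 1.436], [0.0, 0.0, 0.0, 1.0]]
{'clock': 0.1, 'joint_positions': array([ 1.05788038e+00,  2.45749577e-01,  1.55889887e+00, -8.75113727e-06,
        1.33867813e+00, -1.74126231e-01]), 'qvel': array([ 1.36505128e-04, -1.77335261e-03, -2.93569355e-03,  4.42563302e-05,
       -1.81003361e-03, -9.10471879e-04]), 'joint_efforts': array([-9.67770256e-05, -4.30671000e+01, -3.27130079e+01, -9.18852834e-05,
        2.84399393e-03,  1.20866858e-05]), 'ee_pos': array([0.21581014, 0.61264495, 0.25528342]), 'tcp_rot': array([-2.87988999e-04,  1.68584838e-01,  9.85686766e-01, -8.17745718e-04]), 'wrist_force': array([ 0.65318838, -0.37307828,  0.54884123]), 'ft_torque': array([-0.02624354, -0.02300472,  0.04693879]), 'grasp_force': 0.0, 'opening': 0.9937330312674734}
```

View pics/top1.png

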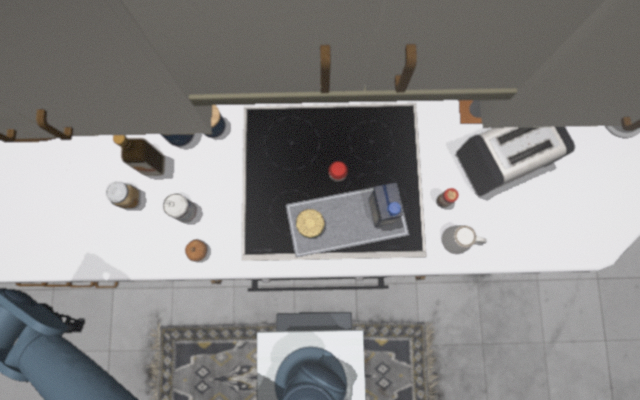

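View pics/scene1.png

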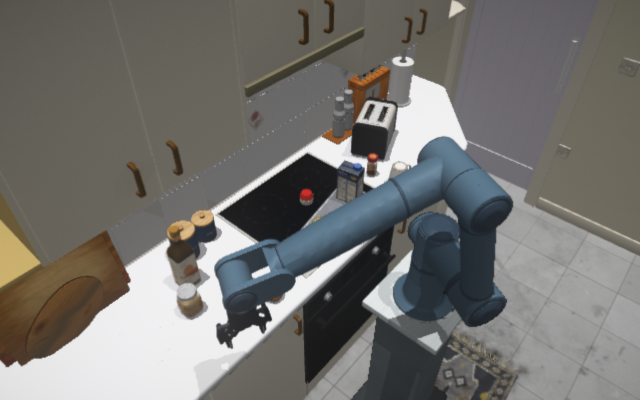

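The top view shows the mat (corners about 287,205 / 400,183 / 408,232 / 295,255), the tin at (310,223), the carton at (386,207) and the timer at (338,171). I'll enlarge that area.

Run:
```python
from h import *
im=cv2.imread('pics/top1.png')[160:270,270:425]
cv2.imwrite('pics/c1.png',cv2.resize(im,None,fx=5,fy=5,interpolation=cv2.INTER_CUBIC))
```

```text
(no output)
```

View pics/c1.png

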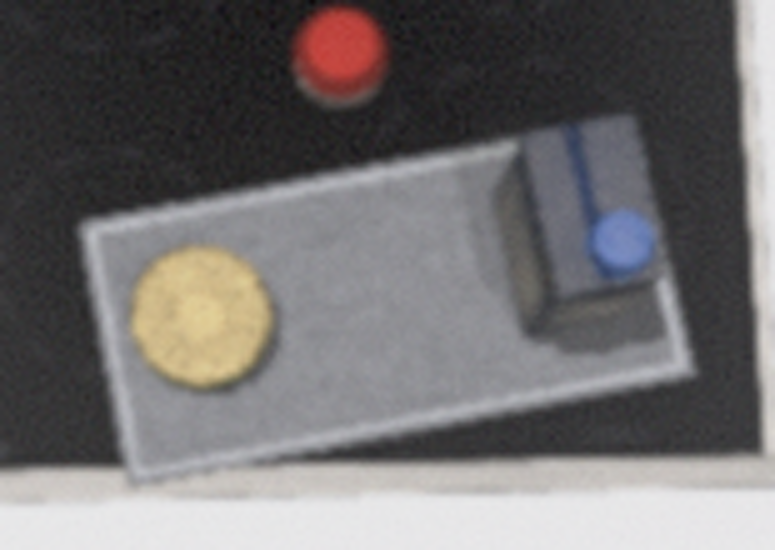

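The crop shows mat corners at (80,222), (135,480) and (692,374), and the tin top centred at (203,315). The carton's top corners are at about (522,135), (633,115), (660,280) and (550,297).

Run:
```python
from h import *
s=shot('top')
f=lambda u,v,z:pt(s,270+(u+.5)/5-.5,160+(v+.5)/5-.5,z)
P=lambda n,x:print(n,np.round(np.array(x)*1000))
a,b,c=f(80,222,.004),f(135,480,.004),f(692,374,.004)
P('mat',[a,b,c]);ctr=(a+c)/2
P('len',[np.linalg.norm(a-b),np.linalg.norm(b-c)]);P('ctr',ctr)
d=(c-b)/np.linalg.norm(c-b);print('dir',d,np.degrees(np.arctan2(d[1],d[0])))
nx=np.array([-d[1],d[0]])
loc=lambda p:[(p-ctr)@d,(p-ctr)@nx]
t=f(203,315,.044);P('tin',t);P('tin local(along,far)',loc(t))
k=[f(*p,.171) for p in((522,135),(633,115),(660,280),(550,297))]
P('carton',k);m=np.mean(k,0);P('cc',m);P('local',loc(m))
w=(k[0]+k[1]-k[2]-k[3]);print('carton wide dir',np.degrees(np.arctan2(w[1],w[0])),[np.linalg.norm(k[0]-k[1]),np.linalg.norm(k[1]-k[2])])
P('base edge',[f(500,205,.004),f(530,330,.004)])
P('timer',f(341,45,.052))
```

```text
mat [[ 540.   70.]
 [ 377.   37.]
 [ 435. -311.]]
len [166. 353.]
ctr [ 487. -120.]
dir [ 0.16554304 -0.98620257] -80.47121777643476
tin [473.  -7.]
tin local(along,far) [-114.    4.]
carton [[ 552. -191.]
 [ 563. -254.]
 [ 468. -264.]
 [ 460. -202.]]
cc [ 511. -228.]
local [110.   5.]
carton wide dir 6.510320478602991 [np.float64(0.06386368274417725), np.float64(0.09485577421616719)]
base edge [[ 545. -196.]
 [ 465. -211.]]
timer [639. -96.]
```

Emit:
{"op": "jog_arm", "data": {
  "series": [
    [[13.5,-34.5,0,0,0,-0.0533,50],[13.5,-34.5,0,0,0,-0.0533,50],[13.5,-34.5,0,0,0,-0.0533,50],[13.5,-34.5,0,0,0,-0.0533,50],[13.5,-34.5,0,0,0,-0.0533,50],[13.5,-34.5,0,0,0,-0.0533,50],[13.5,-34.5,0,0,0,-0.0533,50],[13.5,-34.5,0,0,0,-0.0533,50],[13.5,-34.5,0,0,0,-0.0533,50],[13.5,-34.5,0,0,0,-0.0533,50]]
  ]
}}

```text
clock: 1.15
ee_pos: [0.3511, 0.2666, 0.2561]
tcp_rot: [0.0, 0.423, 0.906, -0.0]
wrist_force: [0.1, 0.4, 0.3]
opening: 0.503
grasp_force: 0.0
```

Emit:
{"op": "jog_arm", "data": {
  "series": [
    [[13.5,-34.5,0,0,0,-0.0533,50],[13.5,-34.5,0,0,0,-0.0533,50],[13.5,-34.5,0,0,0,-0.0533,50],[13.5,-34.5,0,0,0,-0.0533,50],[13.5,-34.5,0,0,0,-0.0533,50],[13.5,-34.5,0,0,0,-0.0533,50],[13.5,-34.5,0,0,0,-0.0533,50],[13.5,-34.5,0,0,0,-0.0533,50],[13.5,-34.5,0,0,0,-0.0533,50],[13.5,-34.5,0,0,0,-0.0533,50],[0,0,0,0,0,0,50],[0,0,0,0,0,0,50]]
  ]
}}

```text
clock: 2.35
ee_pos: [0.4858, -0.0774, 0.2558]
tcp_rot: [-0.001, 0.646, 0.763, -0.0]
wrist_force: [0.3, -0.0, -0.6]
opening: 0.497
grasp_force: 0.0
```

Emit:
{"op": "jog_arm", "data": {
  "series": [
    [[0,0,-33,0,0,0,50],[0,0,-33,0,0,0,50],[0,0,-33,0,0,0,50],[0,0,-33,0,0,0,50],[0,0,-33,0,0,0,50],[0,0,-25,0,0,0,50],[0,0,-15,0,0,0,50],[0,0,-13,0,0,0,50],[0,0,0,0,0,0,50],[0,0,0,0,0,0,50]]
  ]
}}

```text
clock: 3.35
ee_pos: [0.4863, -0.0766, 0.0388]
tcp_rot: [0.0, 0.646, 0.764, 0.0]
wrist_force: [-0.1, 0.0, 0.7]
opening: 0.5
grasp_force: 0.0
```

Run:
```python
from h import *
print(env.observe()['ee_pos'],env.observe()['wrist_force'])
s=shot('scene');a=s['color'][170:290,250:410,::-1]
cv2.imwrite('pics/s2.png',cv2.resize(a,None,fx=4,fy=4,interpolation=cv2.INTER_CUBIC))
```

```text
[ 0.48631944 -0.0765982   0.03879766] [-0.13950647  0.03133375  0.71073149]
```

View pics/s2.png

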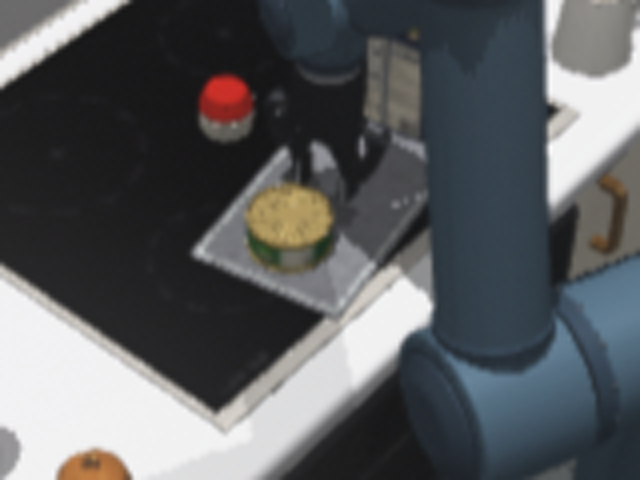

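The fingers sit behind the tin (at 290,225 in the crop) and straddle its centreline, with the carton still standing. I'll push along the mat toward its left end.

Emit:
{"op": "jog_arm", "data": {
  "series": [
    [[-1,6,0,0,0,0,50],[-1,6,0,0,0,0,50],[-1,6,0,0,0,0,50],[-1,6,0,0,0,0,50],[-1,6,0,0,0,0,50],[-1,6,0,0,0,0,50],[-1,6,0,0,0,0,50],[-1,6,0,0,0,0,50],[-1,6,0,0,0,0,50],[-1,6,0,0,0,0,50],[-1,6,0,0,0,0,50],[-1,6,0,0,0,0,50]]
  ]
}}

```text
clock: 4.6
ee_pos: [0.4741, -0.0045, 0.0384]
tcp_rot: [0.0, 0.646, 0.763, 0.0]
wrist_force: [0.4, -3.1, 2.0]
opening: 0.499
grasp_force: 1.5
```

Emit:
{"op": "jog_arm", "data": {
  "series": [
    [[-1,6,0,0,0,0,50],[-1,6,0,0,0,0,50],[-1,6,0,0,0,0,50],[-1,6,0,0,0,0,50],[-1,6,0,0,0,0,50],[-1,6,0,0,0,0,50],[-1,6,0,0,0,0,50],[-1,6,0,0,0,0,50],[-1,6,0,0,0,0,50],[-1,6,0,0,0,0,50],[-1,6,0,0,0,0,50],[-1,6,0,0,0,0,50]]
  ]
}}

```text
clock: 5.8
ee_pos: [0.4619, 0.0676, 0.0383]
tcp_rot: [-0.0, 0.646, 0.763, -0.0]
wrist_force: [0.1, -1.5, -0.8]
opening: 0.498
grasp_force: 0.6
```

Emit:
{"op": "jog_arm", "data": {
  "series": [
    [[-0.5,4,0,0,0,0,50],[-0.5,3,0,0,0,0,50],[0,0,0,0,0,0,50],[1,-6,0,0,0,0,50],[1,-9,0,0,0,0,50],[1,-9,0,0,0,0,50],[1,-9,0,0,0,0,50],[0,0,0,0,0,0,50],[0,0,0,0,0,0,50]]
  ]
}}

```text
clock: 6.7
ee_pos: [0.4651, 0.0406, 0.0383]
tcp_rot: [-0.0, 0.646, 0.763, 0.0]
wrist_force: [-0.4, -0.1, 0.4]
opening: 0.498
grasp_force: 0.0
```

Run:
```python
from h import *
print(env.observe()['ee_pos'],env.observe()['wrist_force'])
s=shot('top');a=s['color'][160:270,250:405,::-1]
cv2.imwrite('pics/c3.png',cv2.resize(a,None,fx=5,fy=5,interpolation=cv2.INTER_CUBIC))
```

```text
[0.46505838 0.04062478 0.03828196] [-0.39833008 -0.13988427  0.36554136]
```

View pics/c3.png

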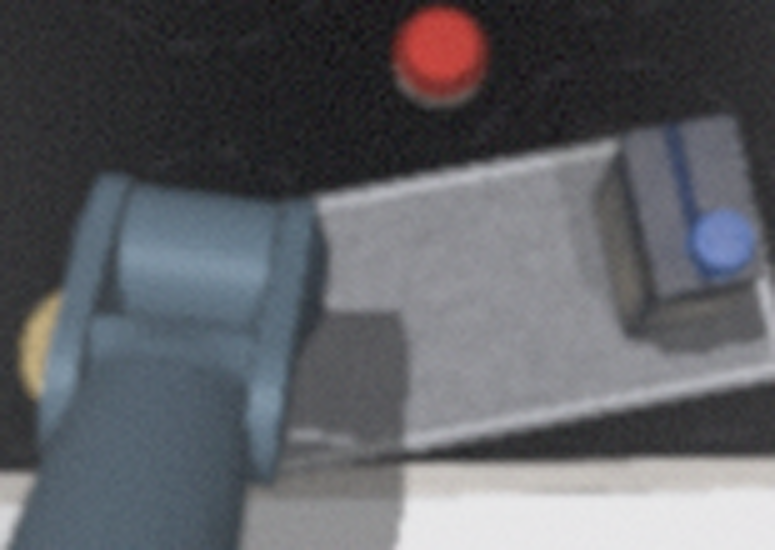

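The tin's visible edge at (40,345) has moved left and the carton is unmoved. I'll raise the tool, cross over the carton, and check both from there.

Emit:
{"op": "jog_arm", "data": {
  "series": [
    [[0,0,39,0,0,0,50],[0,0,39,0,0,0,0],[0,0,39,0,0,0,0],[0,0,39,0,0,0,0],[0,0,39,0,0,0,0],[0,0,39,0,0,0,0],[0,0,0,0,0,0,0]]
  ]
}}

```text
clock: 7.45
ee_pos: [0.4678, 0.041, 0.2787]
tcp_rot: [0.005, 0.646, 0.764, 0.003]
wrist_force: [0.4, 0.7, -0.2]
opening: -0.003
grasp_force: 0.0
```

Emit:
{"op": "jog_arm", "data": {
  "series": [
    [[5.6,-33.7,0,0,0,0,0],[5.6,-33.7,0,0,0,0,0],[5.6,-33.7,0,0,0,0,0],[5.6,-33.7,0,0,0,0,0],[5.6,-33.7,0,0,0,0,0],[5.6,-33.7,0,0,0,0,0],[5.6,-33.7,0,0,0,0,0],[5.6,-33.7,0,0,0,0,0],[5.6,-33.7,0,0,0,0,0],[5.6,-33.7,0,0,0,0,0],[0,0,0,0,0,0,0],[0,0,0,0,0,0,0]]
  ]
}}

```text
clock: 8.65
ee_pos: [0.5207, -0.2958, 0.2709]
tcp_rot: [-0.001, 0.646, 0.763, 0.0]
wrist_force: [-0.8, 0.4, -0.5]
opening: -0.0
grasp_force: 0.0
```

Run:
```python
from h import *
print(env.observe()['ee_pos'],env.observe()['wrist_force'])
s=shot('top');a=s['color'][160:270,250:405,::-1]
cv2.imwrite('pics/c4.png',cv2.resize(a,None,fx=5,fy=5,interpolation=cv2.INTER_CUBIC))
```

```text
[ 0.52065583 -0.29579068  0.27089928] [-0.78484355  0.4272173  -0.47441724]
```

View pics/c4.png

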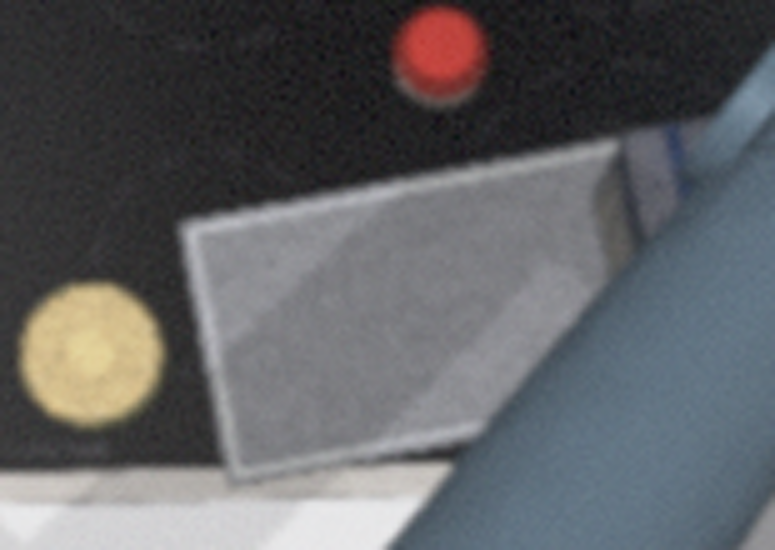

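The tin lies flat, centred at (92,353), well clear of the mat edge (about x=215), and the carton still stands. Next I'll lower the tool behind the carton and push it high up.

Emit:
{"op": "jog_arm", "data": {
  "series": [
    [[0,0,-25,0,0,0,0],[0,0,-25,0,0,0,0],[0,0,-25,0,0,0,0],[0,0,-20,0,0,0,0],[0,0,-11,0,0,0,0],[0,0,0,0,0,0,0],[-1,5,0,0,0,0,0],[-1,5,0,0,0,0,0],[-1,5,0,0,0,0,0],[0,0,0,0,0,0,0]]
  ]
}}

```text
clock: 9.7
ee_pos: [0.5182, -0.2803, 0.1671]
tcp_rot: [0.001, 0.646, 0.764, 0.0]
wrist_force: [0.1, -0.2, 0.2]
opening: -0.001
grasp_force: 0.0
```

Emit:
{"op": "jog_arm", "data": {
  "series": [
    [[-0.7,4,0,0,0,0,0],[-0.7,4,0,0,0,0,0],[-0.7,4,0,0,0,0,0],[-0.7,4,0,0,0,0,0],[-0.7,4,0,0,0,0,0],[-0.7,4,0,0,0,0,0],[-0.7,4,0,0,0,0,0],[-0.7,4,0,0,0,0,0]]
  ]
}}

```text
clock: 10.5
ee_pos: [0.5123, -0.2486, 0.1662]
tcp_rot: [-0.0, 0.646, 0.763, 0.0]
wrist_force: [-0.8, 0.0, -0.0]
opening: 0.0
grasp_force: 0.1
```

Run:
```python
from h import *
print(env.observe()['ee_pos'],env.observe()['wrist_force'])
s=shot('scene');a=s['color'][130:250,270:430,::-1]
cv2.imwrite('pics/s5.png',cv2.resize(a,None,fx=4,fy=4,interpolation=cv2.INTER_CUBIC))
```

```text
[ 0.51233917 -0.24857405  0.16624361] [-0.78329076  0.04575697 -0.03751395]
```

View pics/s5.png

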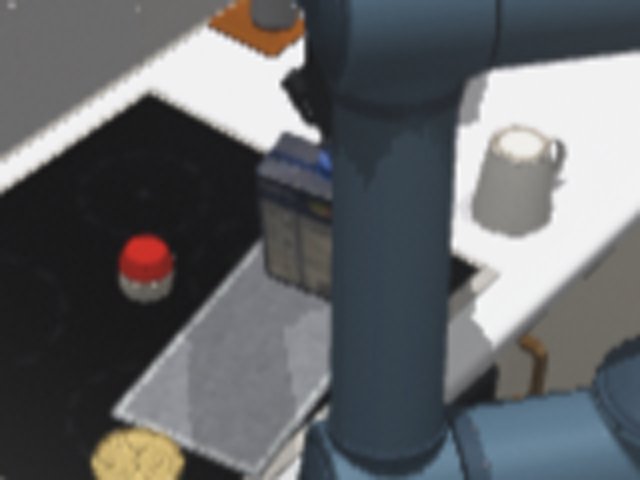

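The carton (about 300,210) is leaning slightly toward the mat, with its base in place. I'll keep pushing.

Emit:
{"op": "jog_arm", "data": {
  "series": [
    [[-0.7,4,0,0,0,0,0],[-0.7,4,0,0,0,0,0],[-0.7,4,0,0,0,0,0],[-0.7,4,0,0,0,0,0],[-0.7,4,0,0,0,0,0],[-0.7,4,0,0,0,0,0],[-0.5,3,0,0,0,0,0],[-0.5,3,0,0,0,0,0],[-0.5,3,0,0,0,0,0],[-0.5,3,0,0,0,0,0],[0,0,0,0,0,0,0],[0,0,0,0,0,0,0]]
  ]
}}

```text
clock: 11.75
ee_pos: [0.5063, -0.2129, 0.1663]
tcp_rot: [0.0, 0.646, 0.763, -0.0]
wrist_force: [0.1, -0.5, -0.3]
opening: 0.004
grasp_force: 0.0
```

Run:
```python
from h import *
print(env.observe()['ee_pos'],env.observe()['wrist_force'])
s=shot('scene');a=s['color'][130:250,270:430,::-1]
cv2.imwrite('pics/s6.png',cv2.resize(a,None,fx=4,fy=4,interpolation=cv2.INTER_CUBIC))
```

```text
[ 0.50625821 -0.21292612  0.16632806] [ 0.05172933 -0.50440663 -0.3309002 ]
```

View pics/s6.png

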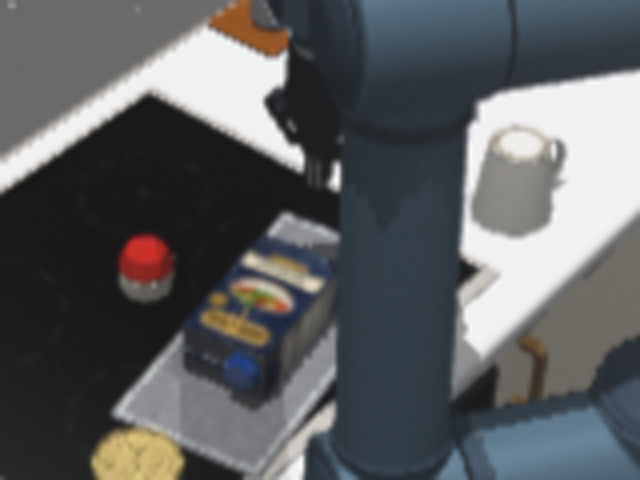

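The carton has fallen flat and lies on the mat with its top end at about (230,370). I'll raise the arm, swing it aside, and verify from above.

Emit:
{"op": "jog_arm", "data": {
  "series": [
    [[0,0,30,0,0,0,0],[0,0,30,0,0,0,0],[0,0,30,0,0,0,0],[0,-30,10,0,0,0,0],[0,-35,0,0,0,0,0],[0,-35,0,0,0,0,0],[0,-35,0,0,0,0,0],[0,-35,0,0,0,0,0],[0,-30,0,0,0,0,0],[0,-20,0,0,0,0,0],[0,0,0,0,0,0,0],[0,0,0,0,0,0,0]]
  ]
}}

```text
clock: 13.0
ee_pos: [0.506, -0.4329, 0.2659]
tcp_rot: [-0.0, 0.646, 0.763, 0.0]
wrist_force: [-0.3, -0.3, -0.3]
opening: 0.002
grasp_force: 0.0
```

Run:
```python
from h import *
s=shot('top');a=s['color'][150:270,240:440,::-1]
cv2.imwrite('pics/c7.png',cv2.resize(a,None,fx=4,fy=4,interpolation=cv2.INTER_CUBIC))
```

```text
(no output)
```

View pics/c7.png

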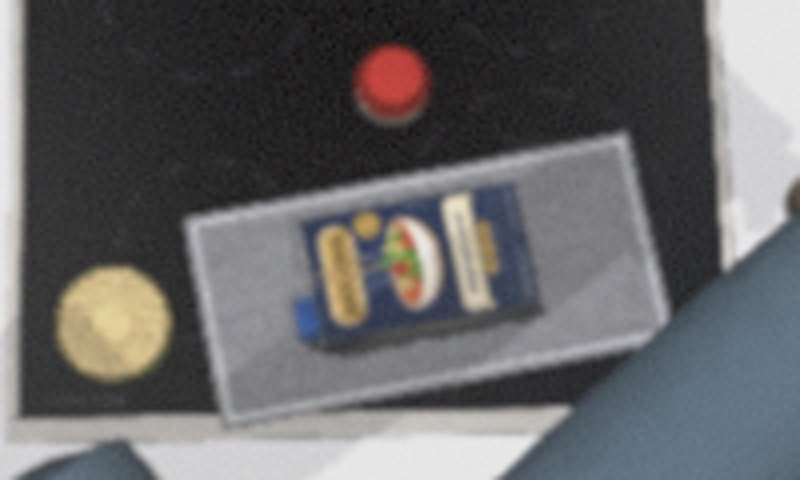

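The carton (300–540, 185–350) lies flat well inside the mat. The tin at (113,322) is clear of the mat, and the timer hasn't moved. I'll hand in the job now.

```bash
python3 -c "
from station import env
print(env.job_done())"
```

```text
the job is handed in; nothing more can be done
None
```

The flat tin was pushed off the left end of the mat and stands clear, then the carton was toppled onto a broad side and lies entirely on the mat; the job was handed in at about 13 s, with no verdict shown.

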